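# Change over the trays of a sample loader

## Task

The sample loader may have only one tray out at a time: push the empty tray that was left out fully home with a fingertip, then hook a fingertip behind the upright front lip of the tray that carries the tall bottle and draw it all the way out to its stop, so that the bottle stays standing in its pocket. Do not pinch a lip between the fingers, do not touch or lift the bottle or the vials, and leave the third tray shut and the things on the bench where they are. Finish with the hand clear of everything.

Things in the scene. Friction and masses are not known exactly. Their poses are not given: they have to be found in the camera images.
- unit_bottle: black plastic channel, 190 long (x) x 84 wide (y) x 30 mm, fixed on the loader's deck, that guides the tray that carries the tall bottle. Origin: centre of its underside, on the deck 12 mm above the bench. Its x axis runs along the rail and points INTO the loader; a tray comes out along -x, roughly towards the robot. z is up. The three channels stand side by side, 95 mm apart, parallel, in any order.
- tray_bottle (a joint): travel of the tray that carries the tall bottle, along its channel's -x: 0 = fully home (at its stop), 0.100 m = fully out (at its stop). Slides with about 1.5 N of friction, stays where it is left, no latch, no spring.
- lip_bottle (a point): middle of the top rear edge of the upright front lip of the tray that carries the tall bottle; moves with the tray, 66 mm above the bench, 87 mm towards -x of its channel's origin when home. The lip is a grey plate 66 mm wide, 8 mm thick, 46 mm tall (rear half, geom c0; front half, c1, 42 mm); its upright rear face passes through this point, its front face lies 8 mm further out with free space before it.
- pocket_bottle (a point): centre of the floor of the carrying pocket of the tray that carries the tall bottle, 25 mm above the bench, 117 mm behind the lip's rear face; moves with the tray. Pocket 50 x 58 mm inside, rim 12 mm above its floor. From the lip back to this rim the tray floor (41 mm below the lip's top) is open for 88 mm: room for a fingertip; the channel's side walls end 28 mm below the lip's top.
- unit_empty: black plastic channel, 190 long (x) x 84 wide (y) x 30 mm, fixed on the loader's deck, that guides the empty tray, left part-way out at the start. Origin: centre of its underside, on the deck 12 mm above the bench. Its x axis runs along the rail and points INTO the loader; a tray comes out along -x, roughly towards the robot. z is up. The three channels stand side by side, 95 mm apart, parallel, in any order.
- tray_empty (a joint): travel of the empty tray, left part-way out at the start, along its channel's -x: 0 = fully home (at its stop), 0.100 m = fully out (at its stop). Slides with about 1.5 N of friction, stays where it is left, no latch, no spring.
- lip_empty (a point): middle of the top rear edge of the upright front lip of the empty tray, left part-way out at the start; moves with the tray, 66 mm above the bench, 87 mm towards -x of its channel's origin when home. The lip is a grey plate 66 mm wide, 8 mm thick, 46 mm tall (rear half, geom c0; front half, c1, 42 mm); its upright rear face passes through this point, its front face lies 8 mm further out with free space before it.
- pocket_empty (a point): centre of the floor of the carrying pocket of the empty tray, left part-way out at the start, 25 mm above the bench, 117 mm behind the lip's rear face; moves with the tray. Pocket 50 x 58 mm inside, rim 12 mm above its floor. From the lip back to this rim the tray floor (41 mm below the lip's top) is open for 88 mm: room for a fingertip; the channel's side walls end 28 mm below the lip's top.
- unit_vials: black plastic channel, 190 long (x) x 84 wide (y) x 30 mm, fixed on the loader's deck, that guides the tray with the two small vials, closed, to be left alone. Origin: centre of its underside, on the deck 12 mm above the bench. Its x axis runs along the rail and points INTO the loader; a tray comes out along -x, roughly towards the robot. z is up. The three channels stand side by side, 95 mm apart, parallel, in any order.
- tray_vials (a joint): travel of the tray with the two small vials, closed, to be left alone, along its channel's -x: 0 = fully home (at its stop), 0.100 m = fully out (at its stop). Slides with about 1.5 N of friction, stays where it is left, no latch, no spring.
- lip_vials (a point): middle of the top rear edge of the upright front lip of the tray with the two small vials, closed, to be left alone; moves with the tray, 66 mm above the bench, 87 mm towards -x of its channel's origin when home. The lip is a grey plate 66 mm wide, 8 mm thick, 46 mm tall (rear half, geom c0; front half, c1, 42 mm); its upright rear face passes through this point, its front face lies 8 mm further out with free space before it.
- pocket_vials (a point): centre of the floor of the carrying pocket of the tray with the two small vials, closed, to be left alone, 25 mm above the bench, 117 mm behind the lip's rear face; moves with the tray. Pocket 50 x 58 mm inside, rim 12 mm above its floor. From the lip back to this rim the tray floor (41 mm below the lip's top) is open for 88 mm: room for a fingertip; the channel's side walls end 28 mm below the lip's top.
- bottle: tall amber glass bottle with white cap, 44 mm diameter, 95 mm tall, 110 g, loose, standing in the pocket of its tray, its axis 117 mm behind the lip's rear face. Origin: centre of its underside, 25 mm above the bench.
- vial0: small clear capped vial, 22 mm diameter, 45 mm tall, loose in the pocket of the tray to be left alone. Origin: centre of its underside.
- vial1: small clear capped vial, 22 mm diameter, 45 mm tall, loose in the pocket of the tray to be left alone. Origin: centre of its underside.
- deck: the sample loader: aluminium deck plate, 200 (x) x 300 (y) x 12 mm, fixed on the bench under the three channels, with a white housing 64 mm tall and 50 mm deep along its far (+x) edge. Origin: centre of the plate's underside; axes as the channels'.
- rack: loose green tube rack with a row of tubes, 100 x 200 mm, 51 mm tall, on the bench beside the loader. Bystander. Origin: centre of its underside.
- wash_bottle: loose white wash bottle, 64 mm diameter, 180 mm tall with its bent spout. Bystander. Origin: centre of its underside.
- jar: loose glass jar with blue cap, 60 mm diameter, 70 mm tall. Bystander. Origin: centre of its underside.

How it is judged:
On the way, in this order (a step that is already met when the one before it is completed fails the run):
1. the empty tray is pushed fully home (within 5 mm) (value of joint tray_empty below 0.005 m), for 0.2 s.
2. the tray with the tall bottle is drawn out to its stop (within 5 mm) (value of joint tray_bottle above 0.095 m), for 0.2 s.
At the end, for the whole second after the job is handed in: the empty tray is within 5 mm of fully home, the tray with the tall bottle within 5 mm of fully out (100 mm), the vial tray less than 10 mm out; the bottle stands upright (within 0.1 rad), at rest, within 15 mm of the centre of its pocket; vials and bystanders within 20 mm of where they were (value of joint tray_empty below 0.005 m and value of joint tray_bottle above 0.095 m and value of joint tray_vials below 0.01 m and angle between bottle's own z axis and vertical below 0.1 rad and distance between bottle and pocket_bottle below 0.015 m and linear speed of bottle below 0.02 m/s and distance of each of rack, wash_bottle, jar, vial0, vial1 from where it was at the start of the episode below 0.02 m); the robot touches nothing.
It fails at once if two trays out at once: the bottle's tray more than 20 mm out while the empty one is more than 20 mm out, or the tray with the vials ever drawn out by more than 10 mm (value of joint each of tray_bottle, tray_empty above 0.02 m or value of joint tray_vials above 0.01 m).
It fails at once if the bottle lifted by more than 10 mm, or tipped by more than 0.3 rad (z of bottle in the frame of unit_bottle above 0.023 m or angle between bottle's own z axis and vertical above 0.3 rad).
It fails at once if the bottle or a vial touched by the robot (over 0.5 N) (contact force between any of the fingers, the arm and bottle above 0.5 N or contact force between any of the fingers, the arm and vial0 above 0.5 N or contact force between any of the fingers, the arm and vial1 above 0.5 N).
It fails at once if a lip pinched: fingers pressing on its front and its rear face at once (over 1.5 N each) ((contact force between the fingers and tray_bottle_c0 above 1.5 N and contact force between the fingers and tray_bottle_c1 above 1.5 N) or (contact force between the fingers and tray_empty_c0 above 1.5 N and contact force between the fingers and tray_empty_c1 above 1.5 N) or (contact force between the fingers and tray_vials_c0 above 1.5 N and contact force between the fingers and tray_vials_c1 above 1.5 N)).
It fails at once if a vial or a bystander moved by more than 20 mm (distance of any of rack, wash_bottle, jar, vial0, vial1 from where it was at the start of the episode above 0.02 m).
It also fails if it takes over 45 s, if anything falls off the work surface, if the arm or the gripper's body presses on something with over 40 N, if the wrist force passes 120 N, or if a joint passes its speed limit or range.

## Robot

A 7-joint arm with a two-finger parallel gripper is mounted at the origin on the work surface. World frame = base frame: x ahead of the robot, y to its left, z up, the work surface at z = 0. Lengths are in m, angles in rad, forces in N, time in s.
With the tool pointing down it reaches from about 0.35 to 0.9 m from the base axis. Payload 8.1 kg.
Tool frame: the origin (TCP) lies at the very end of the fingers, on their centre line; the grasp point (between the pads) lies 19 mm behind it; z points along the fingers, y is the line along which they close (so a half turn about z gives the same grasp; the last joint's range is limited). The gripper opens to 92 mm and grips with 3 to 60 N. Pads are 19 mm wide; open, the fingers measure 130 mm over their backs; the gripper's body (75 mm by 190 mm) begins 47 mm behind the grasp point.
Start: joints at [1.229, 0.434, 0.025, 1.573, -0.012, 1.134, -0.075], TCP at [0.148, -0.607, 0.227] pointing down, gripper open.
Joint ranges: [-2.62, 2.62], [-0.44, 2.09], [-1.27, 1.32], [0.08, 2.57], [-1.32, 4.46], [0.12, 2], [-2.74, 2.74]. Speed limits (rad/s): [2.22, 2.22, 3.01, 3.01, 3.14, 3.14, 3.14].

## Interface

Orientations are given as a rotation vector (axis times angle).
In Python, from cell import arm gives the robot as it stands.
- The arm moves only by the tool drive_tool, never from a script. Its argument "targets" is a list of rows, each a list of 7 numbers: the turn, a rotation vector about the world's x, y, z in units of 5 degrees (1.0 is 5 degrees), then the shift along the world's x, y, z in units of 40 mm (1.0 is 40 mm), then the opening, from 0 (shut) to 1 (fully open). In form: [[wx, wy, wz, dx, dy, dz, fingers], ...]. A call has 1 to 5 rows; each row is the pose to reach, as a shift and turn from the pose commanded when the call began; what a row does not reach only later rows make up. A row lasts 1/10 s, in which the tool goes at most 50 mm and 8.59 degrees, less where a joint would pass 70% of its speed; a pose out of reach is approached as far as the arm can. A call with a gripper value outside its range is refused whole. The fingers move at their own pace and stop on an object; "force" is the grip in N (left out, the last holds). Time passes only in rows, so rows that repeat a pose let the fingers close. It gives the time, the measured TCP pose, the force, the opening and the grip force at its end, in the units of the state.
- arm.observe(): the state, without advancing time (a new reading comes with each control period).
- arm.get_image(name): name is "scene" or "top" or "wrist"; returns a dict with "pixels" (420x560x3 uint8, red, green, blue), "intrinsics" (3x3 intrinsics, pixels), "rvec" (rotation vector, rad) and "tvec" (3), from world to camera coordinates, as OpenCV has them; the wrist camera has in their place "mount" (4x4, takes a point from camera to tool coordinates, whose origin is the TCP and whose axes are the flange's). Camera axes: x right, y down, z forward; pixel columns grow to the right and rows downward; lengths in m; the calibration is good to about 2 mm. A picture is of the moment at which its call begins: read the wrist's pose just before it. There is no depth.
- arm.sign_off(): hands the job in; it is judged then, once.
The state is a dict: "clock": time; "joints": joint angles; "dq": joint speeds; "joint_efforts": joint torques, N m; "position": TCP position; "ee_rot": TCP orientation; "force": force on the tool from outside, world axes, zero at the start; "ft_torque": the same for the moment, N m; "width": opening from 0.0 (shut) to 1.0 (fully open); "gripper_force": force on a finger pad.
Only numpy, scipy, OpenCV 4.12 (cv2) and the standard library are available. Lean on these libraries where they do the work, as an engineer would, in place of code of your own. Each camera call takes 0.05 s, during which the arm holds its last target. There are 200 camera calls.

## Working session

There is one attempt and no reset: what is moved stays moved. The work goes in short steps, Python scripts to look and compute and a tool call to move; the robot and the scene stay as the last step left them, time stands still between calls to the robot, and variables do not carry over. Pictures are saved under pics/ and viewed, at most 10 in all, crops included, and the job is handed in when it is done.

Besides the shell and the picture viewer there is one more tool, called after "Request:" as name(argument=value, ...), one argument or row to a line, values as JSON. drive_tool: Moves the arm, as the interface text tells. Its arguments: {"type":"object","properties":{"targets":{"type":"array"},"force":{"type":"number"}},"required":["targets"]}

```bash
mkdir -p pics
cat > h.py <<'E'
import numpy as np, cv2
from cell import arm
def snap(name,fn):
    im=arm.get_image(name); cv2.imwrite('pics/'+fn,im['pixels'][:,:,::-1]); return im
def ray2z(im,uv,z):
    R=cv2.Rodrigues(np.array(im['rvec'],float))[0]; t=np.array(im['tvec'],float).ravel()
    d=R.T@np.linalg.inv(im['intrinsics'])@np.array([uv[0],uv[1],1.]); c=-R.T@t
    return c+d*(z-c[2])/d[2]
E
python3 - <<'E'
from h import *
import pickle
print(arm.observe())
a=snap('top','top0.png');b=snap('scene','scene0.png')
pickle.dump((a,b),open('im.pkl','wb'))
E
```

```text
{'clock': 0.0, 'joints': array([ 1.22941104,  0.4352035 ,  0.02498845,  1.57410945, -0.01159338,
        1.13397767, -0.07508394]), 'dq': array([-1.13613235e-03, -7.33348842e-04,  9.84898818e-04,  6.25136317e-04,
        4.71000037e-04,  2.00855332e-05,  1.13318880e-03]), 'joint_efforts': array([-6.02515483e-04, -6.67847085e+01,  9.85206105e-01, -3.14452708e+01,
       -6.01675990e-02,  4.29487287e-02,  1.59928377e-04]), 'position': array([ 0.14763911, -0.60678645,  0.22595247]), 'ee_rot': array([-3.11773490e+00, -3.73910472e-01,  5.27979457e-04]), 'force': array([-0.17432123, -0.37949634,  1.22658259]), 'ft_torque': array([-0.03010044, -0.00048966,  0.00081682]), 'gripper_force': 0.0, 'width': 0.9996411029656901}
```

View pics/top0.png

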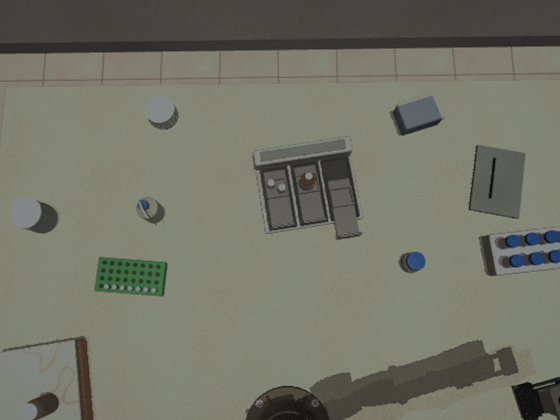

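View pics/scene0.png

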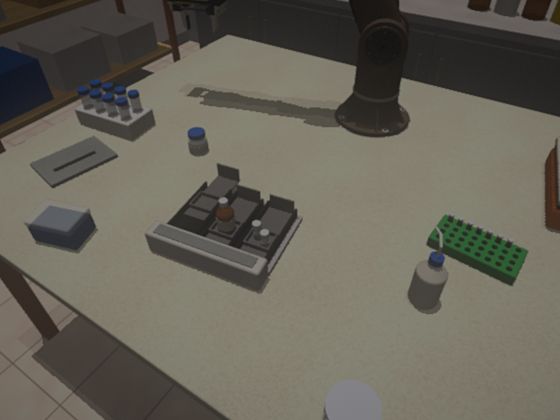

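The top picture shows the loader at pixels (255–362, 137–240), with trays from left to right: vials, bottle (cap about (308,177)), and empty, whose lip is out near (348,236). I'll take an enlarged crop to get accurate pixels.

Run:
```python
from h import *
im=cv2.imread('pics/top0.png')[130:245,245:370]
im=cv2.convertScaleAbs(im,alpha=1.8,beta=10)
cv2.imwrite('pics/c0.png',cv2.resize(im,None,fx=5,fy=5,interpolation=cv2.INTER_CUBIC))
```

```text
(no output)
```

View pics/c0.png

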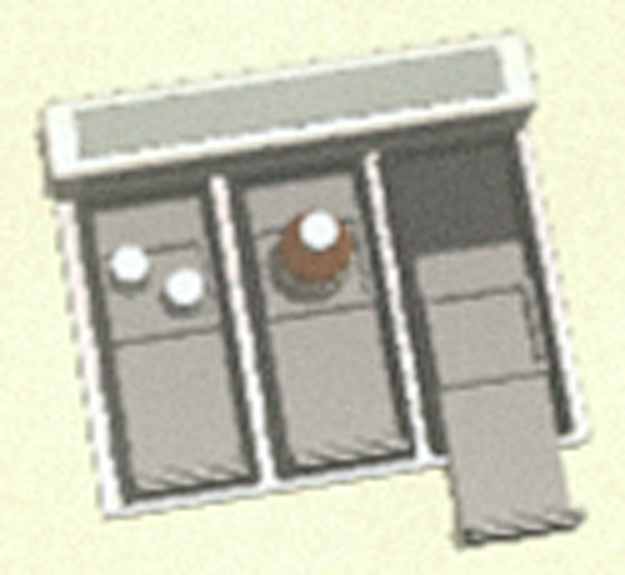

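Run:
```python
from h import *
import pickle
a,b=pickle.load(open('im.pkl','rb'))
def P(n,u,v,z):
    p=ray2z(a,(245+u/5-.4,130+v/5-.4),z); print(n,p.round(4)); return p
fl=P('deckFL',103,517,.012);fr=P('deckFR',590,440,.012)
bl=P('deckL2',65,205,.012);br=P('deckR2',527,133,.012)
y=fl-fr; print('width',np.linalg.norm(y),'yaw',np.arctan2(-y[0],y[1]), np.arctan2(*(bl-fl)[[1,0]]),np.arctan2(*(br-fr)[[1,0]]))
for n,p,q in[('empty',(460,533),(582,515)),('bot',(295,473),(412,452)),('vial',(135,488),(255,465))]:
    l=P(n+'L',*p,.066);r=P(n+'R',*q,.066);print('  mid',((l+r)/2).round(4),np.linalg.norm(l-r),np.arctan2(-(l-r)[0],(l-r)[1]))
P('cap',319,229,.12)
```

```text
deckFL [0.5627 0.0581 0.012 ]
deckFR [ 0.6058 -0.2385  0.012 ]
deckL2 [0.7582 0.0801 0.012 ]
deckR2 [ 0.8004 -0.208   0.012 ]
width 0.29964405534860217 yaw 0.1443727733711296 0.11211185720686298 0.1551834963431979
emptyL [ 0.5426 -0.1513  0.066 ]
emptyR [ 0.5522 -0.2226  0.066 ]
  mid [ 0.5474 -0.187   0.066 ] 0.0720118395070493 0.1333155402563754
botL [ 0.5793 -0.0561  0.066 ]
botR [ 0.5908 -0.1249  0.066 ]
  mid [ 0.585  -0.0905  0.066 ] 0.06970708892579364 0.16548274916560357
vialL [0.5717 0.0375 0.066 ]
vialR [ 0.5844 -0.0328  0.066 ]
  mid [0.5781 0.0023 0.066 ] 0.07147208930276809 0.1775533548474537
cap [ 0.712  -0.0705  0.12  ]
```

Request:
drive_tool(
  targets=[
    [-0.0,0,-0.2,0.7,0.8,0,0],
    [0,0,-0.4,1.4,1.6,0,0],
    [0,0,-0.6,2.1,2.4,0,0],
    [0,0,-0.8,2.8,3.2,0,0],
    [0,0,-1,3.5,4,0,0],
  ],
  force=10,
)

```text
clock: 0.6
position: [0.2886, -0.4457, 0.2265]
ee_rot: [-3.132, -0.236, 0.0]
force: [1.2, -0.3, 0.2]
width: 0.615
gripper_force: 0.0
```

Request:
drive_tool(
  targets=[
    [0,0,0,0.8,0.9,0,0],
    [0,0,0,1.6,1.8,0,0],
    [0,0,0,2.4,2.7,0,0],
    [0,0,0,3.2,3.6,0,0],
    [0,0,0,4,4.5,0,0],
  ],
)

```text
clock: 1.1
position: [0.4486, -0.2656, 0.2266]
ee_rot: [-3.133, -0.237, 0.0]
force: [0.9, -1.1, 0.8]
width: 0.181
gripper_force: 0.0
```

Request:
drive_tool(
  targets=[
    [0,0,0,0.6,0.8,0,0],
    [0,0,0,1.2,1.6,0,0],
    [0,0,0,1.2,1.6,0,0],
    [0,0,0,1.2,1.6,0,0],
  ],
)

```text
clock: 1.5
position: [0.496, -0.2024, 0.2263]
ee_rot: [-3.132, -0.242, 0.001]
force: [0.0, -1.3, -0.2]
width: 0.005
gripper_force: 0.0
```

Run:
```python
from h import *
import pickle
o=arm.observe();a=snap('wrist','w0.png');pickle.dump((o,a),open('w0.pkl','wb'))
print(o['position'],o['ee_rot'],o['force'],o['width'],a['mount'])
```

```text
[ 0.49596833 -0.20235931  0.22632835] [-3.13198205e+00 -2.41515383e-01  1.31110787e-03] [ 0.00636638 -1.28349771 -0.1834766 ] 0.004749345939179809 [[-2.50200697e-04 -9.65878713e-01 -2.58994691e-01  6.91412245e-02]
 [ 9.99999959e-01 -2.05266115e-04 -2.00538921e-04  1.53957979e-06]
 [ 1.40533440e-04 -2.58994730e-01  9.65878724e-01 -1.58242947e-01]
 [ 0.00000000e+00  0.00000000e+00  0.00000000e+00  1.00000000e+00]]
```

View pics/w0.png

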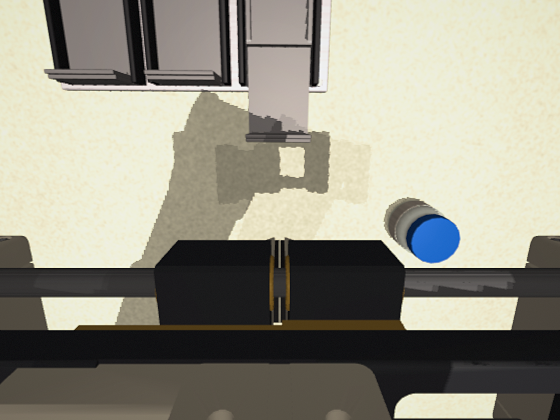

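The wrist view shows the empty tray's lip top from (246,135) to (310,135), the bottle tray's lip from (146,71) to (227,71), and the vial tray's lip from (46,72). The edges are level in the picture, so the yaw is right.

```bash
cat >> h.py <<'E'
def wray(o,im,uv,z):
    R=cv2.Rodrigues(np.array(o['ee_rot'],float))[0]; M=np.array(im['mount'])
    d=R@M[:3,:3]@np.linalg.inv(im['intrinsics'])@np.array([uv[0],uv[1],1.]); c=R@M[:3,3]+o['position']
    return c+d*(z-c[2])/d[2]
E
python3 - <<'E'
from h import *
import pickle
o,a=pickle.load(open('w0.pkl','rb'))
for n,u,v,z in [('eRL',246,134,.066),('eRR',310,134,.066),('eFL',246,141,.062),('eFR',310,141,.062),('bL',146,69,.066),('bR',227,69,.066),('bFR',227,79,.062),('bFL',146,79,.062),('dFR',325,91,.012),('dFL',67,89,.012)]:
    print(n,wray(o,a,(u,v),z).round(4))
im=cv2.imread('pics/w0.png')[40:160,40:330]
cv2.imwrite('pics/w0c.png',cv2.resize(im,None,fx=2.7,fy=2.7,interpolation=cv2.INTER_CUBIC))
E
```

```text
eRL [ 0.5505 -0.1603  0.066 ]
eRR [ 0.5603 -0.2234  0.066 ]
eFL [ 0.5435 -0.1608  0.062 ]
eFR [ 0.5534 -0.225   0.062 ]
bL [ 0.5955 -0.0592  0.066 ]
bR [ 0.6072 -0.135   0.066 ]
bFR [ 0.5988 -0.1353  0.062 ]
bFL [ 0.5869 -0.0579  0.062 ]
dFR [ 0.6085 -0.237   0.012 ]
dFL [0.5662 0.0503 0.012 ]
```

View pics/w0c.png

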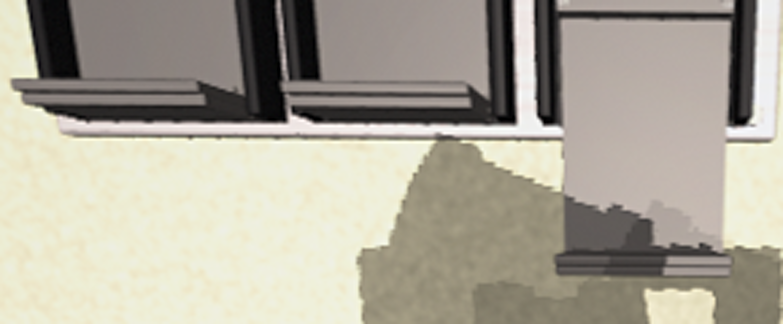

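Request:
drive_tool(
  targets=[
    [0,0,0,0,0,-1,0],
    [0,0,0,0,0,-2,0],
    [0,0,0,0,0,-3,0],
    [0,0,0,0,0,-4,0],
    [0,0,0,0,0,-4.5,0],
  ],
)

```text
clock: 2.05
position: [0.4928, -0.2046, 0.0437]
ee_rot: [-3.132, -0.233, 0.007]
force: [0.3, 0.5, 0.3]
width: 0.001
gripper_force: 0.0
```

Request:
drive_tool(
  targets=[
    [0,0,0,0.4,0.07,0,0],
    [0,0,0,0.8,0.14,0,0],
    [0,0,0,1.0,0.17,0,0],
    [0,0,0,1.2,0.2,0,0],
    [0,0,0,1.4,0.23,0,0],
  ],
)

```text
clock: 2.55
position: [0.551, -0.1954, 0.0467]
ee_rot: [3.132, 0.235, -0.002]
force: [-1.3, -1.6, -1.1]
width: 0.004
gripper_force: 0.9
```

Request:
drive_tool(
  targets=[
    [0,0,0,0.2,0.03,0,0],
    [0,0,0,0.4,0.06,0,0],
    [0,0,0,0.6,0.09,0,0],
    [0,0,0,0.8,0.12,0,0],
    [0,0,0,0.8,0.12,0,0],
  ],
)

```text
clock: 3.05
position: [0.5856, -0.1885, 0.0469]
ee_rot: [-3.132, -0.239, -0.003]
force: [0.3, 0.3, 0.3]
width: 0.006
gripper_force: 0.0
```

Request:
drive_tool(
  targets=[
    [0,0,0,0.1,0.015,0,0],
    [0,0,0,0.2,0.03,0,0],
    [0,0,0,0.3,0.045,0,0],
    [0,0,0,0.3,0.045,0,0],
  ],
)

```text
clock: 3.45
position: [0.5956, -0.1872, 0.0465]
ee_rot: [-3.132, -0.238, 0.002]
force: [-3.2, 0.2, 0.0]
width: 0.005
gripper_force: 1.2
```

Request:
drive_tool(
  targets=[
    [0,0,0,0.05,0.01,0,0],
    [0,0,0,0.1,0.015,0,0],
    [0,0,0,0.15,0.02,0,0],
    [0,0,0,0.15,0.02,0,0],
  ],
)

```text
clock: 3.85
position: [0.5957, -0.1875, 0.0459]
ee_rot: [-3.132, -0.235, 0.018]
force: [-21.2, -0.4, 13.9]
width: 0.005
gripper_force: 10.4
```

Request:
drive_tool(
  targets=[
    [0,0,0,-0.5,-0.08,0,0],
    [0,0,0,-1,-0.15,0,0],
    [0,0,0,-1,-0.15,1,0],
    [0,0,0,-1,-0.15,2,0],
    [0,0,0,-1,-0.15,3,0],
  ],
)

```text
clock: 4.35
position: [0.5621, -0.1927, 0.1684]
ee_rot: [3.132, 0.238, 0.002]
force: [2.2, -0.1, 0.3]
width: 0.005
gripper_force: 0.0
```

Request:
drive_tool(
  targets=[
    [0,0,0,0,0,1,0],
    [0,0,0,0,0.8,1,0],
    [0,0,0,0,1.6,1,0],
    [0,0,0,0,2.4,1,0],
    [0,0,0,0,2.4,1,0],
  ],
)

```text
clock: 4.85
position: [0.5627, -0.0907, 0.2074]
ee_rot: [-3.129, -0.248, -0.004]
force: [0.8, 0.8, 0.1]
width: 0.0
gripper_force: 0.0
```

Request:
drive_tool(
  targets=[
    [0,0,0,0,0,0,0],
    [0,0,0,0,0,0,0],
  ],
)

```text
clock: 5.05
position: [0.5621, -0.0979, 0.2068]
ee_rot: [3.132, 0.236, 0.001]
force: [0.1, -0.9, -0.3]
width: 0.004
gripper_force: 0.0
```

Run:
```python
from h import *
import pickle
o=arm.observe();a=snap('wrist','w1.png');pickle.dump((o,a),open('w1.pkl','wb'))
print(o['position'],o['ee_rot'],o['force'])
```

```text
[ 0.56206276 -0.09785682  0.20683654] [3.13196229e+00 2.35700908e-01 8.34638971e-04] [ 0.13226089 -0.91240016 -0.33563071]
```

View pics/w1.png

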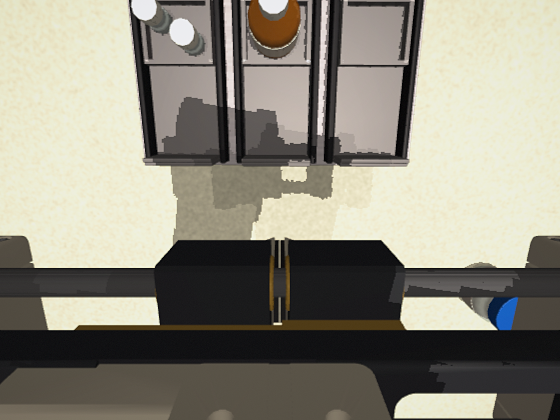

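All three trays are now flush: the lip tops form one line at row ~160, with the bottle lip at columns ~238–316 and the bottle at (275,20).

Run:
```python
from h import *
import pickle
o,a=pickle.load(open('w1.pkl','rb'))
for u,v in [(238,158),(316,158),(277,158)]: print(wray(o,a,(u,v),.066).round(4))
print(wray(o,a,(277,65),.037).round(4))
```

```text
[ 0.5945 -0.0533  0.066 ]
[ 0.6056 -0.1269  0.066 ]
[ 0.6001 -0.0901  0.066 ]
[ 0.6859 -0.0771  0.037 ]
```

Request:
drive_tool(
  targets=[
    [0,0,0,0.8,0.14,0,0],
    [0,0,0,1.5,0.27,0,0],
    [0,0,0,1.5,0.27,0,0],
    [0,0,0,1.5,0.27,-0.8,0],
    [0,0,0,1.5,0.27,-1.6,0],
  ],
)

```text
clock: 5.6
position: [0.6223, -0.0873, 0.1426]
ee_rot: [3.132, 0.235, 0.003]
force: [0.6, -0.4, 0.2]
width: 0.006
gripper_force: 0.0
```

Request:
drive_tool(
  targets=[
    [0,0,0,0,0,-0.5,0],
    [0,0,0,0,0,-1,0],
    [0,0,0,0,0,-1,0],
  ],
)

```text
clock: 5.9
position: [0.6193, -0.0872, 0.0999]
ee_rot: [-3.133, -0.235, 0.008]
force: [-0.6, -0.7, 0.1]
width: 0.005
gripper_force: 0.0
```

Request:
drive_tool(
  targets=[
    [0,0,0,0.05,0,-0.5,0],
    [0,0,0,0.05,0,-1,0],
    [0,0,0,0.05,0,-1.35,0],
    [0,0,0,0.05,0,-1.35,0],
  ],
)

```text
clock: 6.3
position: [0.6226, -0.0864, 0.0476]
ee_rot: [-3.133, -0.237, 0.004]
force: [0.7, 0.3, 0.3]
width: 0.009
gripper_force: 0.0
```

Request:
drive_tool(
  targets=[
    [0,0,0,-0.12,-0.02,0,0],
    [0,0,0,-0.24,-0.035,0,0],
    [0,0,0,-0.36,-0.055,0,0],
    [0,0,0,-0.48,-0.075,0,0],
    [0,0,0,-0.6,-0.09,0,0],
  ],
)

```text
clock: 6.8
position: [0.6001, -0.0896, 0.0494]
ee_rot: [3.132, 0.238, 0.003]
force: [1.7, -0.1, 0.8]
width: 0.006
gripper_force: 0.9
```

Request:
drive_tool(
  targets=[
    [0,0,0,-0.12,-0.02,0,0],
    [0,0,0,-0.24,-0.035,0,0],
    [0,0,0,-0.36,-0.055,0,0],
    [0,0,0,-0.48,-0.075,0,0],
    [0,0,0,-0.6,-0.09,0,0],
  ],
)

```text
clock: 7.3
position: [0.5754, -0.0932, 0.0487]
ee_rot: [3.133, 0.238, -0.0]
force: [2.5, 0.3, 1.0]
width: 0.003
gripper_force: 0.8
```

Request:
drive_tool(
  targets=[
    [0,0,0,-0.12,-0.02,0,0],
    [0,0,0,-0.24,-0.035,0,0],
    [0,0,0,-0.36,-0.055,0,0],
    [0,0,0,-0.48,-0.075,0,0],
    [0,0,0,-0.6,-0.09,0,0],
  ],
)

```text
clock: 7.8
position: [0.5514, -0.0967, 0.0487]
ee_rot: [-3.133, -0.238, 0.0]
force: [1.4, 0.1, 0.1]
width: 0.007
gripper_force: 0.8
```

Request:
drive_tool(
  targets=[
    [0,0,0,-0.12,-0.02,0,0],
    [0,0,0,-0.24,-0.035,0,0],
    [0,0,0,-0.36,-0.055,0,0],
    [0,0,0,-0.48,-0.075,0,0],
    [0,0,0,-0.6,-0.09,0,0],
  ],
)

```text
clock: 8.3
position: [0.5274, -0.1003, 0.0487]
ee_rot: [-3.133, -0.238, 0.0]
force: [2.7, 1.4, 1.1]
width: 0.008
gripper_force: 0.8
```

Request:
drive_tool(
  targets=[
    [0,0,0,-0.08,-0.01,0,0],
    [0,0,0,-0.16,-0.025,0,0],
    [0,0,0,-0.24,-0.035,0,0],
    [0,0,0,-0.32,-0.05,0,0],
    [0,0,0,-0.4,-0.06,0,0],
  ],
)

```text
clock: 8.8
position: [0.5122, -0.1026, 0.0488]
ee_rot: [-3.133, -0.238, -0.002]
force: [11.9, 2.4, -8.2]
width: 0.003
gripper_force: 6.0
```

Request:
drive_tool(
  targets=[
    [0,0,0,-0.06,-0.01,0,0],
    [0,0,0,-0.12,-0.02,0,0],
    [0,0,0,-0.16,-0.025,0,0],
    [0,0,0,-0.16,-0.025,0,0],
  ],
)

```text
clock: 9.2
position: [0.5123, -0.1027, 0.05]
ee_rot: [3.132, 0.24, 0.02]
force: [19.6, 2.6, -12.4]
width: 0.007
gripper_force: 10.0
```

Request:
drive_tool(
  targets=[
    [0,0,0,0.25,0.04,0,0],
    [0,0,0,0.5,0.075,0,0],
    [0,0,0,0.5,0.075,0,0],
    [0,0,0,0.5,0.075,0.8,0],
    [0,0,0,0.5,0.075,1.6,0],
  ],
)

```text
clock: 9.7
position: [0.5236, -0.1007, 0.1124]
ee_rot: [-3.132, -0.238, 0.007]
force: [0.7, -0.0, 0.7]
width: 0.006
gripper_force: 0.0
```

Request:
drive_tool(
  targets=[
    [0,0,0,0,0,1,0],
    [0,0,0,0,0,2,0],
    [0,0,0,-0.8,0,2.5,0],
    [0,0,0,-1.6,0,2.5,0],
    [0,0,0,-1.6,0,2.5,0],
  ],
)

```text
clock: 10.2
position: [0.4571, -0.1012, 0.2129]
ee_rot: [3.132, 0.236, -0.004]
force: [-0.0, -1.0, 0.4]
width: 0.005
gripper_force: 0.0
```

Request:
drive_tool(
  targets=[
    [0,0,0,0,0,0,0],
    [0,0,0,0,0,0,0],
    [0,0,0,0,0,0,0],
  ],
)

```text
clock: 10.5
position: [0.4619, -0.1006, 0.2124]
ee_rot: [-3.132, -0.238, 0.001]
force: [-0.5, -0.9, -0.7]
width: 0.004
gripper_force: 0.0
```

Run:
```python
from h import *
import pickle
o=arm.observe();a=snap('wrist','w2.png');pickle.dump((o,a),open('w2.pkl','wb'))
print(o['position'],o['force'])
```

```text
[ 0.46190986 -0.10061763  0.21235373] [-0.5283375  -0.9160014  -0.70691299]
```

View pics/w2.png

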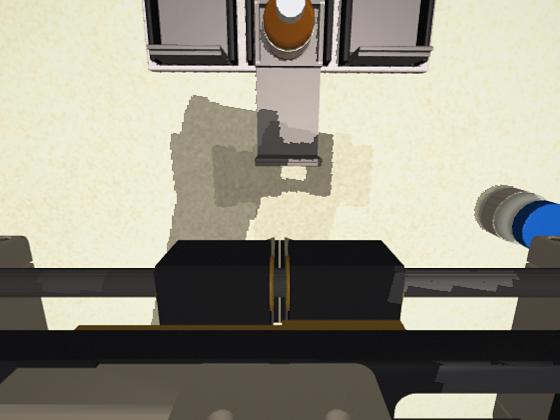

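The bottle tray's lip is out at (288,158), the bottle stands upright in its pocket at (289,20), and both other lips are shut at row ~50. I'll check the travel, then hand in.

Run:
```python
from h import *
import pickle
o,a=pickle.load(open('w2.pkl','rb'))
p=wray(o,a,(288,157),.066);print(p, np.linalg.norm(p[:2]-[.600,-.0905]))
e=wray(o,a,(398,47),.066);print('empty',e,'home approx',[.6135,-.185])
if np.linalg.norm(p[:2]-[.600,-.0905])>.092: print(arm.sign_off())
```

```text
[ 0.50175729 -0.10311025  0.066     ] 0.09904872222943763
empty [ 0.61242563 -0.18457766  0.066     ] home approx [0.6135, -0.185]
the job is handed in; nothing more can be done
None
```

The job is handed in: the empty tray is pushed home to its stop, the bottle tray is drawn out about 99 mm to its stop with the bottle standing, and the hand is clear; the final wrist picture shows the vial tray still shut, and I did not re-check the rack and wash bottle.

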